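Open the leaf drill jig and take out the disc

ROBOT

A 7-joint arm with a two-finger parallel gripper is mounted at the origin on a cart in front of the work surface, level with it; the furniture and walls round the work are solid. World frame = base frame: x ahead of the robot, y to its left, z up, the work surface at z = 0. Lengths are in m, angles in degrees, forces in N, time in s.
With the tool pointing down it reaches from about 0.4 to 0.85 m from the base axis. Payload 10.4 kg.
Tool frame: the origin (TCP) lies between the finger pads; the fingertips stand bot.tips_ahead ahead of it and the grasp point (between the pads) lies 11 mm behind it (bot.tips_ahead is the distance from the TCP to the fingertips, in m); z points along the fingers, y is the line along which they close (so a half turn about z gives the same grasp; the last joint's range is limited). The gripper opens to 85 mm and grips with 20 to 120 N. Pads are 22 mm wide; open, the fingers measure 114 mm over their backs; the gripper's body (76 mm by 85 mm) begins 54 mm behind the grasp point. The pads swing forward as they close: fully open they stand 13 mm farther back than shut.
Start: joints at [-77.785, 19.034, -3.707, 83.658, 1.238, 77.344, -5.071], TCP at [0.146, 0.608, 0.239] pointing down, gripper open.
Joint ranges: [-148.97, 148.97], [-28.65, 121.19], [-84.17, 76.75], [9.2, 138.47], [-72.65, 252.65], [3.7, 117.97], [-149.18, 149.18]. Speed limits (degrees/s): [127.2, 127.2, 159.86, 159.86, 180, 180, 180].

INTERFACE

Orientations are given as [roll, pitch, yaw] about the fixed x, y, z axes, in that order (R = Rz(yaw) Ry(pitch) Rx(roll)).
In Python, from rig import bot, viewer gives the robot as it stands. The module is installed in compiled form; this text tells all that it offers.
- The arm moves only by the tool jog_arm, never from a script. Its argument "increments" is a list of rows, each a list of 3 entries, a list of its own where there are three numbers: the finger opening in cm, from 0 to 8.54, then the shift along the tool's x, y, z in cm, then the turn, a rotation vector about the tool's x, y, z in degrees. In form: [[grip, [tx, ty, tz], [ax, ay, az]], ...]. A call has 1 to 8 rows; each row shifts and turns the commanded pose from where the row before left it, along the tool's axes as they then stand; what a row does not reach is not made up. A row lasts 1/10 s, in which the tool goes at most 50 mm and 8.59 degrees, less where a joint would pass 70% of its speed; a pose out of reach is approached as far as the arm can. A call is refused whole if a number of a shift passes 5 or a number of a turn 8.59, either way. A call with a gripper value outside its range is refused whole. The fingers move at their own pace and stop on an object; "force" is the grip in N (left out, the last holds). Time passes only in rows, so rows that do not move let the fingers close. It gives the time, the measured TCP pose, the force, the opening and the grip force at its end, in the units of the state.
- bot.get_obs(): the state, without advancing time (a new reading comes with each control period).
- viewer.capture(name): name is "scene" or "top" or "wrist"; returns a dict with "pixels" (480x640x3 uint8, red, green, blue), "depth" (480x640 float32, m along the optical axis (not along the pixel's ray), 0 where there is no reading), "vertical_fov" (degrees; the focal length in pixels is half the picture's height over the tangent of half this angle, whatever the lens; pixels are square), "cx", "cy" (the principal point, pixels), "rvec" (rotation vector, rad) and "tvec" (3), from world to camera coordinates, as OpenCV has them; the wrist camera has in their place "mount" (4x4, takes a point from camera to tool coordinates, whose origin is the TCP and whose axes are the flange's). Camera axes: x right, y down, z forward; pixel columns grow to the right and rows downward; lengths in m; the calibration is good to about 2 mm. The wrist camera is an equidistant fisheye: a pixel r from the principal point sees the ray r / f radians off the axis. A picture is of the moment at which its call begins: read the wrist's pose just before it.
- bot.job_done(): hands the job in; it is judged then, once.
The state is a dict: "time_s": time; "qpos": joint angles; "qd": joint speeds; "effort": joint torques, N m; "ee_pos": TCP position; "tcp_rot": TCP orientation; "wrist_force": force on the tool from outside, world axes, zero at the start; "torque": the same for the moment, N m; "width": opening from 0.0 (shut) to 1.0 (fully open); "grasp_force": force on a finger pad.
Only numpy, scipy, OpenCV 4.12 (cv2) and the standard library are available. Lean on these libraries where they do the work, as an engineer would, in place of code of your own. Each camera call takes 0.05 s, during which the arm holds its last target. There are 200 camera calls.

TASK

Swing the hinged leaf of the drill jig up by its red knob and over past its balance point, so that it stays open on its own against its back stop when let go. Then lift the pale turned wooden disc out of the jig and set it inside the low wooden tray, letting it down to lie flat rather than dropping it from a height. Leave the tin, the thread spool and the dark disc where they are, and the leaf standing open.

Things in the scene. Friction and masses are not known exactly. Their poses are not given: they have to be found in the camera images.
- jig: Drill jig, screwed to the bench: brown wooden base plate 80 (x) x 146 (y) x 14 mm, from y = -96 to +50 mm. Origin on the bench top under the middle of the disc's nest, z up, y axis from the hinge towards the knob. Two dark hinge cheeks 78 mm high at y = -93 to -53 mm, 69 mm wide over both, with a steel cross rod as back stop; black rubber rest for the leaf, 49 mm high, at y = 31 to 41 mm.
- leaf (a joint): Leaf hinge, rad: 0 = shut (leaf level over the disc), 1.57 = upright, its balance point, 2.1 = fully open on the back stop. Nearly free, no spring: let go before 1.57 it falls shut, past 1.65 it falls open to 2.1. The leaf (about 0.22 kg) is an aluminium plate 44 mm wide along the hinge, 8 mm thick, reaching 105 mm from the hinge; beyond it a steel stalk 10 mm thick carries the knob.
- leaf_hinge (a point): Point on the leaf's hinge axis midway between the cheeks, 53 mm above the bench, at jig x = 0, y = -65 mm. Its x axis is the hinge axis (parallel to the jig's x); its y axis points along the leaf from hinge to knob and turns with the leaf: opening lifts the knob and carries it over towards the hinge side.
- leaf_knob (a point): Centre of the red knob at the leaf's free end, 140 mm from the hinge axis, 53 mm above the bench when shut. A barrel 26 mm thick and 26 mm long, its length along the hinge axis; its flat ends can be pinched from above, and it then turns between the fingers as the leaf swings. It stands 22 mm clear of the end of the leaf plate, beyond the base. Open, its top is 187 mm up.
- nest (a point): Centre of the top of the aluminium boss on which the disc lies: 36 mm across, 28 mm above the bench (14 mm above the base plate). Three steel pins 7 mm thick, 36 mm high above the bench, stand round it with their centres 31.5 mm from its centre, at 50, 130 and 270 degrees from the jig's x axis; the disc's sides are thus free for fingers along the jig's x axis.
- disc_center (a point): Centre (half-way up) of the pale turned wooden disc, 52 mm across, 18 mm high, about 30 g, axis z. It starts in the jig under the shut leaf, lying loose on the boss between the pins, centre 37 mm above the bench.
- tray: The loose tray of light wood with a cork-lined floor, 130 (x) x 120 (y) x 24 mm over all, about 0.35 kg; origin at the centre of its underside on the bench, z up. Walls 6 mm thick, inner floor 6 mm above the origin, 118 x 108 mm inside. Round the work: a shelf hangs over the back of the bench, front face at world x = 0.62 m, underside 0.39 m up; a tall fixed lamp stands left of world y = 0.22 m.
- tin: Bystander: open tin of red lacquer, 77 mm across, 68 mm high; origin at the centre of its underside.
- spool: Bystander: wooden spool of pale thread, 38 mm across, 42 mm high; origin at the centre of its underside.
- dark_disc: Bystander: dark red-brown turned disc, 60 mm across, 14 mm high; origin at the centre of its underside.
- disc: The same pale disc: origin at the centre of its underside, z along its axis.
Things that resemble listed ones, but are neither listed nor needed, are in the scene too. What is shaped like the disc but purple is not meant.

How it is judged:
By the outcome, as a careful person would: the job done as asked, in the order asked, and still so for the second after the job is handed in, with the robot touching nothing.
It also fails if it takes over 69 s, if anything falls off the work surface, if the arm or the gripper's body presses on something with over 40 N, if the wrist force passes 120 N, or if a joint passes its speed limit or range.

## Working session

There is one attempt and no reset: what is moved stays moved. The work goes in short steps, Python scripts to look and compute and a tool call to move; the robot and the scene stay as the last step left them, time stands still between calls to the robot, and variables do not carry over. Pictures are saved under pics/ and viewed, at most 10 in all, crops included, and the job is handed in when it is done.

Besides the shell and the picture viewer there is one more tool, called after "Emit:" as name([rows], argument=value, ...), one row to a line, values as JSON. jog_arm: Moves the arm, as the interface text tells. Its arguments: {"type":"object","properties":{"increments":{"type":"array"},"force":{"type":"number"}},"required":["increments"]}

```bash
mkdir -p pics
cat > h.py <<'E'
import numpy as np, cv2
from rig import bot, viewer
from scipy.spatial.transform import Rotation as R
def cap(n):
    o=bot.get_obs(); c=viewer.capture(n); c['obs']=o; return c
def save(c,f,crop=None,s=1):
    p=c['pixels'][:,:,::-1]
    if crop: x0,y0,x1,y1=crop; p=p[y0:y1,x0:x1]
    cv2.imwrite('pics/'+f,cv2.resize(p,None,fx=s,fy=s,interpolation=cv2.INTER_CUBIC))
def cloud(c):
    h,w=c['depth'].shape; f=h/2/np.tan(np.radians(c['vertical_fov'])/2)
    u,v=np.meshgrid(np.arange(w),np.arange(h)); d=c['depth']
    P=np.stack([(u-c['cx'])/f*d,(v-c['cy'])/f*d,d],-1)
    Rm=cv2.Rodrigues(np.array(c['rvec'],float))[0]
    P=(P-np.array(c['tvec']).ravel())@Rm
    P[d==0]=np.nan
    return P
E
python3 - <<'E'
from h import *
for n in ('top','scene'):
    c=cap(n); save(c,n+'0.png'); np.savez(n+'0.npz',P=cloud(c),im=c['pixels'])
o=bot.get_obs(); print(o, bot.tips_ahead)
E
```

```text
{'time_s': 0.1, 'qpos': array([-77.78447955,  19.0691462 ,  -3.70598031,  83.70149696,
         1.23632864,  77.34320105,  -5.07131782]), 'qd': array([-0.01587189, -0.06182469,  0.08443031, -0.2572578 , -0.02354026,
       -0.0384195 ,  0.03818341]), 'effort': array([ 2.48030774e-03, -6.26737261e+01,  4.98981925e-02, -3.92434609e+01,
        1.64815196e-02,  6.79768025e-03,  2.54657454e-05]), 'ee_pos': array([0.14594332, 0.6073836 , 0.23858426]), 'tcp_rot': array([-1.79925975e+02,  2.46081713e-03,  1.66488792e+02]), 'wrist_force': array([-0.64473998, -0.24744563, -0.09313918]), 'torque': array([-0.00309842,  0.02974784, -0.04263847]), 'grasp_force': 0.0, 'width': 0.997794086228746} 0.008
```

View pics/top0.png

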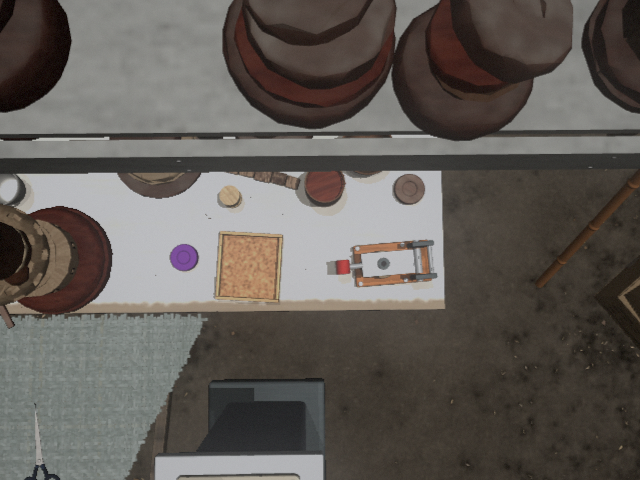

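View pics/scene0.png

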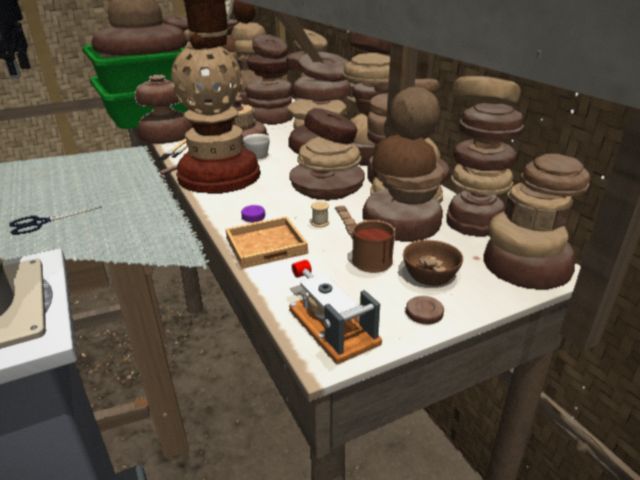

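The top view shows the red knob at (342,267), the leaf at (385,263), the hinge cheeks near (428,260) and the tray at (249,266). The tin is at (325,187), the spool at (230,196) and the dark disc at (409,189). The purple decoy is at (184,257). The pale disc is hidden under the leaf.

Run:
```python
from h import *
z=np.load('top0.npz');P=z['P'];im=z['im'].astype(int)
hsv=cv2.cvtColor(z['im'],cv2.COLOR_RGB2HSV)
def st(n,m):
    q=P[m&np.isfinite(P[...,0])]; print(n,len(q),np.median(q,0).round(4),q.min(0).round(4),q.max(0).round(4))
v,u=np.mgrid[:480,:640]
box=lambda a,b,c,d:(u>=a)&(u<=c)&(v>=b)&(v<=d)
red=(im[...,0]>130)&(im[...,1]<60)
k=red&box(325,255,355,278); st('knob',k)
Z=P[...,2]
st('knobtop',k&(Z>.055))
jb=box(348,232,440,292)
# base: orange
base=jb&(Z>.009)&(Z<.019); st('base',base)
print(cv2.minAreaRect(P[base][:,:2].astype(np.float32)*1000))
leaf=jb&(Z>.052)&(Z<.062); st('leaf',leaf)
print(cv2.minAreaRect(P[leaf][:,:2].astype(np.float32)*1000))
ch=jb&(Z>.068); st('cheek',ch); print(cv2.minAreaRect(P[ch][:,:2].astype(np.float32)*1000))
t=box(205,225,290,308)&(Z>.015)&(Z<.035); st('tray',t)
print(cv2.minAreaRect(P[t][:,:2].astype(np.float32)*1000))
st('table',box(290,200,320,300)); 
for n,b in dict(tin=(300,165,350,210),spool=(215,180,245,210),dark=(390,170,430,206),purple=(165,240,202,275)).items(): st(n,box(*b)&(Z>.008))
s=np.load('scene0.npz')['P']
for p in [(303,268),(325,288)]: print(s[p[1],p[0]])
```

```text
return _methods._mean(a, axis=axis, dtype=dtype,
  ret = um.true_divide(
Traceback (most recent call last):
ValueError: zero-size array to reduction operation minimum which has no identity
```

Run:
```python
from h import *
z=np.load('top0.npz');P=z['P']
for p in [(342,267),(385,255),(310,260),(249,266),(325,187),(430,242)]: print(p,P[p[1],p[0]],z['im'][p[1],p[0]])
s=np.load('scene0.npz')['P']
for p in [(303,268),(325,288),(250,300)]: print(p,s[p[1],p[0]])
c=cap('top');print({k:c[k] for k in ('vertical_fov','cx','cy','rvec','tvec')}, np.isfinite(P[...,0]).mean())
```

```text
(342, 267) [ 0.50140614 -0.19925821  0.06637255] [181  72  69]
(385, 255) [ 0.52316559 -0.28003123  0.05437702] [185 186 189]
(310, 260) [ 0.51691863 -0.14077945 -0.00145762] [188 188 189]
(249, 266) [ 0.50612221 -0.0230295   0.00693196] [168 127  97]
(325, 187) [ 0.65158421 -0.17000718  0.05276248] [99 67 62]
(430, 242) [ 0.54542509 -0.36028649  0.07396976] [ 96 101 102]
(303, 268) [ 0.50163554 -0.2096222   0.0577993 ]
(325, 288) [ 0.50648498 -0.27839327  0.06087109]
(250, 300) [ 0.42020114 -0.17090633 -0.00392903]
{'vertical_fov': 44.39837459008994, 'cx': 316.75918533822096, 'cy': 234.34994587934082, 'rvec': array([ 2.17872114, -2.19795459,  0.09555455]), 'tvec': array([-0.14914456,  0.56642118,  1.1028516 ])} 0.9960514322916667
```

Run:
```python
from h import *
z=np.load('top0.npz');P=z['P'];im=z['im'].astype(int)
def st(n,m,r=False):
    q=P[m&np.isfinite(P[...,0])]; print(n,len(q),*(np.percentile(q,p,axis=0).round(4) for p in (2,50,98)) if len(q) else '')
    if r: print('   ',cv2.minAreaRect(q[:,:2].astype(np.float32)*1000))
v,u=np.mgrid[:480,:640]
box=lambda a,b,c,d:(u>=a)&(u<=c)&(v>=b)&(v<=d)
Z=P[...,2]
red=(im[...,0]>1.7*im[...,1])&(im[...,0]>110)
st('knob',red&box(325,255,352,278)&(Z>.04),1)
jb=box(348,232,440,292)
st('base',jb&(Z>.009)&(Z<.019),1)
st('leaf',jb&(Z>.050)&(Z<.060)&(im.min(-1)>130),1)
st('cheek',jb&(Z>.068),1)
st('tray',box(205,225,290,308)&(Z>.015)&(Z<.035),1)
for n,b in dict(tin=(300,165,350,210),spool=(215,180,245,210),dark=(390,170,430,206),purple=(165,240,202,275)).items(): st(n,box(*b)&(Z>.008)&(Z<.1),1)
c=cap('top'); save(c,'jig.png',(325,225,445,300),6)
```

```text
knob 159 [ 0.4905 -0.2125  0.0576] [ 0.5016 -0.2012  0.0634] [ 0.5143 -0.1905  0.0675]
    ((502.3235168457031, -201.46275329589844), (23.974517822265625, 22.04851722717285), 0.7144414782524109)
base 1241 [ 0.4677 -0.3656  0.0095] [ 0.5048 -0.2874  0.0133] [ 0.5495 -0.227   0.0176]
    ((509.32733154296875, -297.67083740234375), (80.04772186279297, 144.8487091064453), 4.5396928787231445)
leaf 1210 [ 0.4863 -0.344   0.0521] [ 0.508  -0.2908  0.0565] [ 0.5317 -0.2275  0.0598]
    ((514.9320068359375, -280.5693054199219), (131.29888916015625, 74.0839614868164), 88.55892181396484)
cheek 347 [ 0.4798 -0.3675  0.0697] [ 0.5144 -0.3562  0.0756] [ 0.5472 -0.3269  0.0804]
    ((513.4224853515625, -347.9995422363281), (68.85478973388672, 40.10478210449219), 4.699334144592285)
tray 861 [ 0.4393 -0.0839  0.0168] [ 0.5035 -0.0208  0.0228] [0.571  0.0379 0.0271]
    ((505.11376953125, -23.60260009765625), (121.0156478881836, 130.06381225585938), 86.37552642822266)
tin 1193 [ 0.6215 -0.2025  0.0185] [ 0.6524 -0.1682  0.0512] [ 0.6804 -0.1343  0.0684]
    ((651.4220581054688, -169.02719116210938), (61.21023941040039, 75.94036102294922), 2.405911684036255)
spool 338 [ 0.6224 -0.0057  0.0159] [0.6383 0.0108 0.0407] [0.6564 0.0283 0.0452]
    ((638.94287109375, 12.232644081115723), (36.894874572753906, 36.47883987426758), 88.3492660522461)
dark 722 [ 0.6269 -0.3608  0.0085] [ 0.6531 -0.3341  0.0125] [ 0.6802 -0.3071  0.0172]
    ((653.1558837890625, -334.41656494140625), (58.76348876953125, 58.96977233886719), 3.366029739379883)
purple 590 [0.5012 0.0778 0.0112] [0.5241 0.1015 0.0162] [0.5472 0.1249 0.0211]
    ((523.9802856445312, 101.77355194091797), (50.58436584472656, 51.26137924194336), 40.62546157836914)
```

View pics/jig.png

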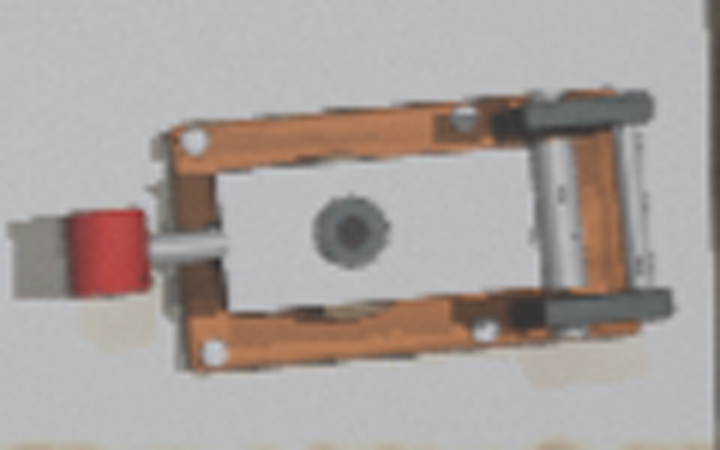

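The crop shows the jig at about 4.5° yaw: knob at the left (crop 110,252), grey bushing in the leaf, and the cheeks and stop rod at the right. A pale disc edge shows below the leaf at crop (355,310), so the pale disc is in the nest. The purple disc is the decoy. Next I check the clearance to the lamp for the swing from the start pose.

Run:
```python
from h import *
Q=np.concatenate([np.load(n)['P'].reshape(-1,3) for n in('top0.npz','scene0.npz')]);Q=Q[np.isfinite(Q[:,0])]
r=np.hypot(Q[:,0],Q[:,1]);az=np.degrees(np.arctan2(Q[:,1],Q[:,0]))
for lo,hi in [(.03,.08),(.08,.15),(.15,.25),(.25,.35),(.35,.5),(.5,.7),(.7,1)]:
    print(lo,hi,[ (a,round(float(np.sort(r[m])[min(3,m.sum()-1)]),3)) for a in range(-40,100,10) if (m:=(Q[:,2]>lo)&(Q[:,2]<hi)&(az>=a)&(az<a+10)&(Q[:,0]>-.1)&(r>.1)).sum()>3])
c=cap('wrist'); save(c,'w0.png'); print(c['mount'].round(3),c['vertical_fov'],c['cx'],c['cy'])
```

```text
0.03 0.08 [(-40, 0.557), (-30, 0.525), (-20, 0.642), (-10, 0.626), (0, 0.621), (10, 0.649), (20, 0.534), (30, 0.526), (40, 0.558), (50, 0.797), (60, 0.813), (70, 0.998), (80, 1.946), (90, 1.964)]
0.08 0.15 [(-40, 0.594), (-30, 0.867), (-20, 0.866), (-10, 0.729), (0, 0.668), (10, 0.667), (20, 0.568), (30, 0.557), (40, 0.848), (50, 0.808), (60, 0.825), (70, 0.948), (80, 1.946)]
0.15 0.25 [(-40, 0.93), (-30, 0.911), (-20, 0.891), (-10, 0.733), (0, 0.686), (10, 0.685), (20, 0.557), (30, 0.546), (40, 0.625), (50, 0.825), (60, 0.858), (70, 0.572), (80, 1.942)]
0.25 0.35 [(-40, 0.931), (-20, 0.875), (-10, 0.764), (0, 0.8), (10, 0.906), (20, 0.54), (30, 0.547), (40, 1.103), (50, 0.885), (60, 0.876), (70, 0.546), (80, 1.947)]
0.35 0.5 [(-40, 0.712), (-30, 0.657), (-20, 0.627), (-10, 0.617), (0, 0.615), (10, 0.627), (20, 0.549), (30, 0.557), (50, 0.968), (60, 0.948), (70, 0.584)]
0.5 0.7 [(-40, 0.729), (-30, 0.669), (-20, 0.633), (-10, 0.624), (0, 0.623), (10, 0.636)]
0.7 1 []
[[-0.    -0.965 -0.262  0.067]
 [ 1.     0.    -0.001 -0.001]
 [ 0.001 -0.262  0.965 -0.135]
 [ 0.     0.     0.     1.   ]] 65.70646984690485 319.7331023751809 243.96036091498016
```

View pics/w0.png

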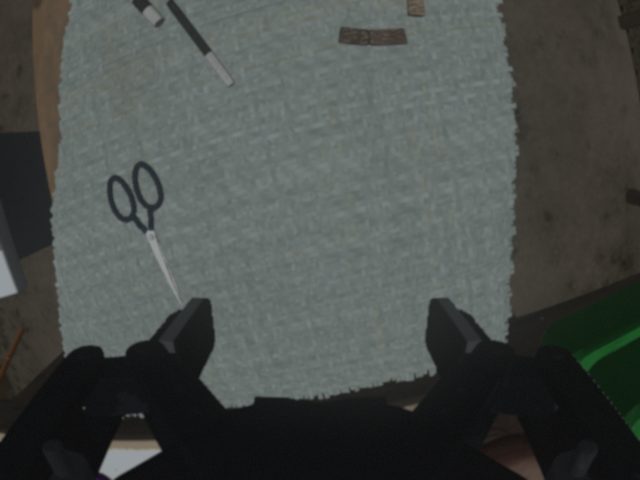

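The wrist view shows only the cloth table below with the scissors, and the fingers are clear. The lamp stays outside r=0.54 m, so I'll retract to r≈0.43 m and then swing. A helper will print the rows to use.

```bash
cat >> h.py <<'E'
def rows(g,wps,start=None,ms=.047,mr=7.5):
    """wps: (x,y,z,yaw) tool-down targets -> rows printed, rounded to .01"""
    o=bot.get_obs(); p=np.array(o['ee_pos']) if start is None else np.array(start[:3])
    Rm=R.from_euler('xyz',o['tcp_rot'],degrees=True) if start is None else R.from_euler('xyz',[180,0,start[3]],degrees=True)
    out=[]
    for w in wps:
        t=np.array(w[:3]);Rt=R.from_euler('xyz',[180,0,w[3]],degrees=True)
        rv=(Rm.inv()*Rt).as_rotvec(degrees=True)
        n=max(1,int(np.ceil(max(np.linalg.norm(t-p)/ms,np.linalg.norm(rv)/mr))))
        step=(t-p)/n
        for i in range(n):
            s=(Rm.inv().apply(step)*100).round(2)+0.; a=(rv/n).round(2)+0.
            out.append([g,s.tolist(),a.tolist()])
            p=p+Rm.apply(s/100); Rm=Rm*R.from_rotvec(a,degrees=True)
    for i in range(0,len(out),8): print(str(out[i:i+8]).replace(' ',''))
def obs():
    o=bot.get_obs(); print(round(o['time_s'],2),o['ee_pos'].round(4),o['tcp_rot'].round(2),o['wrist_force'].round(1),round(o['width'],3),round(o['grasp_force'],1),o['qpos'].round(0))
E
python3 - <<'E'
from h import *
w=[(.103,.415,.24,166.5)]
azs=np.linspace(76.0,-20,17)[1:]
for i,a in enumerate(azs,1):
    t=np.radians(a); r=.43+.06*max(0,(i-13)/3); w.append((r*np.cos(t),r*np.sin(t),.24,166.5-72*i/16))
w.append((.502,-.2005,.11,94.5))
rows(5,w)
E
```

```text
[[5,[-0.06,-3.95,-0.02],[-0.01,0.0,0.0]],[5,[-0.06,-3.94,-0.02],[-0.01,0.0,0.0]],[5,[-0.06,-3.94,-0.02],[-0.01,0.0,0.0]],[5,[-0.06,-3.94,-0.02],[-0.01,0.0,0.0]],[5,[-0.06,-3.94,-0.02],[-0.01,0.0,0.0]],[5,[-4.56,-0.05,0.0],[0.01,0.0,4.49]],[5,[-4.48,-0.39,0.0],[0.0,0.0,4.5]],[5,[-4.48,-0.51,0.0],[0.0,0.0,4.5]]]
[[5,[-4.45,-0.63,0.0],[0.0,0.0,4.5]],[5,[-4.44,-0.74,0.0],[0.0,0.0,4.5]],[5,[-4.42,-0.86,0.0],[0.0,0.0,4.5]],[5,[-4.39,-0.97,0.0],[0.0,0.0,4.5]],[5,[-4.37,-1.09,0.0],[0.0,0.0,4.5]],[5,[-4.34,-1.2,0.0],[0.0,0.0,4.5]],[5,[-4.3,-1.32,0.0],[0.0,0.0,4.5]],[5,[-4.27,-1.43,0.0],[0.0,0.0,4.5]]]
[[5,[-4.23,-1.54,0.0],[0.0,0.0,4.5]],[5,[-4.19,-1.65,0.0],[0.0,0.0,4.5]],[5,[-2.51,0.02,0.0],[0.0,0.0,2.25]],[5,[-2.51,0.12,0.0],[0.0,0.0,2.25]],[5,[-2.6,-0.09,0.0],[0.0,0.0,2.25]],[5,[-2.6,0.01,0.0],[0.0,0.0,2.25]],[5,[-2.7,-0.2,0.0],[0.0,0.0,2.25]],[5,[-2.7,-0.1,0.0],[0.0,0.0,2.25]]]
[[5,[-1.2,1.3,4.33],[0.0,0.0,0.0]],[5,[-1.2,1.3,4.33],[0.0,0.0,0.0]],[5,[-1.2,1.3,4.33],[0.0,0.0,0.0]]]
```

Emit:
jog_arm([
  [5, [-0.06, -3.95, 0], [0, 0, 0]],
  [5, [-0.06, -3.95, 0], [0, 0, 0]],
  [5, [-0.06, -3.95, 0], [0, 0, 0]],
  [5, [-0.06, -3.95, 0], [0, 0, 0]],
  [5, [-0.06, -3.95, 0], [0, 0, 0]],
  [5, [-4.55, 0, 0], [0, 0, 4.5]],
  [5, [-4.5, -0.4, 0], [0, 0, 4.5]],
  [5, [-4.5, -0.5, 0], [0, 0, 4.5]],
], force=25)

```text
time_s: 1.05
ee_pos: [0.2295, 0.364, 0.2396]
tcp_rot: [179.9, -0.0, 152.9]
wrist_force: [0.4, 0.9, 0.1]
width: 0.585
grasp_force: 0.0
```

Emit:
jog_arm([
  [5, [-4.45, -0.65, 0], [0, 0, 4.5]],
  [5, [-4.45, -0.75, 0], [0, 0, 4.5]],
  [5, [-4.4, -0.85, 0], [0, 0, 4.5]],
  [5, [-4.4, -0.95, 0], [0, 0, 4.5]],
  [5, [-4.35, -1.1, 0], [0, 0, 4.5]],
  [5, [-4.35, -1.2, 0], [0, 0, 4.5]],
  [5, [-4.3, -1.3, 0], [0, 0, 4.5]],
  [5, [-4.25, -1.45, 0], [0, 0, 4.5]],
])

```text
time_s: 1.85
ee_pos: [0.424, 0.0731, 0.2394]
tcp_rot: [180.0, -0.0, 116.8]
wrist_force: [1.3, -0.5, 0.1]
width: 0.586
grasp_force: 0.0
```

Emit:
jog_arm([
  [5, [-4.2, -1.5, 0], [0, 0, 4.5]],
  [5, [-4.2, -1.6, 0], [0, 0, 4.5]],
  [5, [-2.5, 0, 0], [0, 0, 2.25]],
  [5, [-2.5, 0, 0], [0, 0, 2.25]],
  [5, [-2.6, 0, 0], [0, 0, 2.25]],
  [5, [-2.6, 0, 0], [0, 0, 2.25]],
  [5, [-2.7, 0, 0], [0, 0, 2.25]],
  [5, [-2.7, 0, 0], [0, 0, 2.25]],
])

```text
time_s: 2.65
ee_pos: [0.4636, -0.1673, 0.2394]
tcp_rot: [180.0, -0.0, 94.4]
wrist_force: [0.4, 1.1, -0.5]
width: 0.586
grasp_force: 0.0
```

Run:
```python
from h import *
obs()
rows(5,[(.502,-.2005,.13,94.5)])
```

```text
2.65 [ 0.4636 -0.1673  0.2394] [ 1.7997e+02 -2.0000e-02  9.4410e+01] [ 0.4  1.1 -0.5] 0.586 0.0 [-32.   1.  48. 105.  -1.  74.  20.]
[[5,[-1.2,1.19,3.65],[0.01,-0.01,-0.03]],[5,[-1.2,1.19,3.65],[0.01,-0.01,-0.03]],[5,[-1.2,1.19,3.65],[0.01,-0.01,-0.03]]]
```

Emit:
jog_arm([
  [5, [-1.2, 1.2, 3.65], [0, 0, 0]],
  [5, [-1.2, 1.2, 3.65], [0, 0, 0]],
  [5, [-1.2, 1.2, 3.65], [0, 0, 0]],
  [5, [0, 0, 0], [0, 0, 0]],
])

```text
time_s: 3.05
ee_pos: [0.5003, -0.1996, 0.1248]
tcp_rot: [-179.5, 0.0, 94.5]
wrist_force: [-1.5, 1.6, 0.4]
width: 0.584
grasp_force: 0.0
```

Run:
```python
from h import *
c=cap('wrist'); obs()
save(c,'w1.png')
im=c['pixels'].astype(int);d=c['depth']
f=240/np.tan(np.radians(c['vertical_fov']/2))
v,u=np.mgrid[:480,:640]
x=u-c['cx'];y=v-c['cy'];r=np.hypot(x,y)+1e-9;th=r/f
X=np.stack([x/r*np.tan(th)*d,y/r*np.tan(th)*d,d],-1)
M=c['mount'];T=X@M[:3,:3].T+M[:3,3]
o=c['obs'];W=R.from_euler('xyz',o['tcp_rot'],degrees=True).apply(T.reshape(-1,3)).reshape(T.shape)+o['ee_pos']
m=(im[...,0]>1.8*im[...,1])&(im[...,0]>90)&(d>0)&(W[...,2]>.035)&(W[...,2]<.08)
q=W[m];print(len(q),*(np.percentile(q,p,axis=0).round(4) for p in (2,50,98)));print(cv2.minAreaRect(q[:,:2].astype(np.float32)*1000))
```

```text
3.1 [ 0.5008 -0.1998  0.1276] [-1.7968e+02  4.0000e-02  9.4430e+01] [-0.3  0.  -0.2] 0.583 0.0 [-24.  18.  48. 106. -15.  63.  34.]
1661 [ 0.4903 -0.2114  0.0594] [ 0.5019 -0.1986  0.0652] [ 0.514  -0.19    0.0673]
((502.34820556640625, -201.00547790527344), (25.14634132385254, 23.834121704101562), 2.313504695892334)
```

View pics/w1.png

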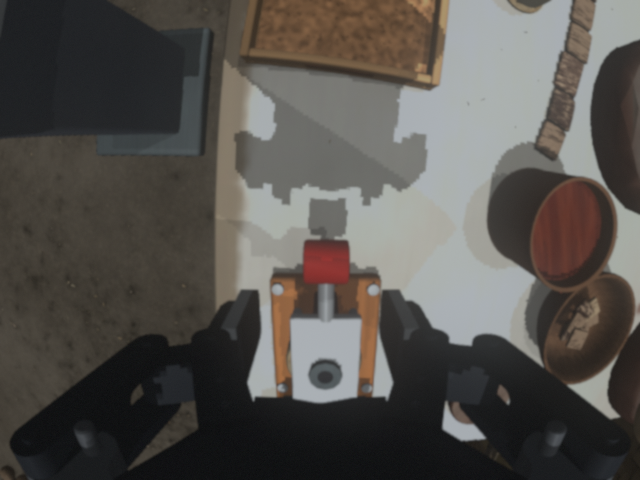

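The wrist view shows the knob at (326,262), centred between the fingers with its axis along the closing line. The measured centre is (0.502, -0.201), which agrees with the top view. Next is to descend and pinch.

Emit:
jog_arm([
  [5, [-0.1, 0.14, 2.8], [0, 0, 0]],
  [5, [0, 0, 2.8], [0, 0, 0]],
  [5, [0, 0, 2.9], [0, 0, 0]],
  [5, [0, 0, 0], [0, 0, 0]],
  [2, [0, 0, 0], [0, 0, 0]],
  [2, [0, 0, 0], [0, 0, 0]],
  [2, [0, 0, 0], [0, 0, 0]],
  [2, [0, 0, 0], [0, 0, 0]],
], force=25)

```text
time_s: 3.9
ee_pos: [0.5034, -0.2006, 0.0472]
tcp_rot: [180.0, -0.1, 94.5]
wrist_force: [-10.3, 2.1, 11.8]
width: 0.302
grasp_force: 25.9
```

Run:
```python
from h import *
obs()
yaw=94.45; p0=np.array(bot.get_obs()['ee_pos']); J=np.radians(4.45)
yj=np.array([-np.sin(J),np.cos(J),0])
w=[]
for t in np.linspace(0,2.05,17)[1:]:
    q=p0+yj*.14*(np.cos(t)-1)+np.array([0,0,.14*np.sin(t)]); w.append((*q,yaw))
rows(2,w,start=(*p0,yaw))
```

```text
3.9 [ 0.5034 -0.2006  0.0472] [ 1.7997e+02 -7.0000e-02  9.4460e+01] [-10.3   2.1  11.8] 0.302 25.9 [-20.  25.  44. 110. -22.  54.  39.]
[[2,[-0.11,0.0,-1.79],[0.0,0.0,0.0]],[2,[-0.35,0.0,-1.76],[0.0,0.0,0.0]],[2,[-0.56,0.0,-1.7],[0.0,0.0,0.0]],[2,[-0.78,0.0,-1.62],[0.0,0.0,0.0]],[2,[-0.98,0.0,-1.5],[0.0,0.0,0.0]],[2,[-1.16,0.0,-1.36],[0.0,0.0,0.0]],[2,[-1.32,0.0,-1.21],[0.0,0.0,0.0]],[2,[-1.47,0.0,-1.03],[0.0,0.0,0.0]]]
[[2,[-1.59,0.0,-0.83],[0.0,0.0,0.0]],[2,[-1.68,0.0,-0.62],[0.0,0.0,0.0]],[2,[-1.75,0.0,-0.4],[0.0,0.0,0.0]],[2,[-1.78,0.0,-0.17],[0.0,0.0,0.0]],[2,[-1.8,0.0,0.05],[0.0,0.0,0.0]],[2,[-1.77,0.0,0.29],[0.0,0.0,0.0]],[2,[-1.71,0.0,0.5],[0.0,0.0,0.0]],[2,[-1.65,0.0,0.73],[0.0,0.0,0.0]]]
```

Emit:
jog_arm([
  [2, [0, -0.1, -0.5], [0, 0, 0]],
  [2, [-0.1, 0, -1.8], [0, 0, 0]],
  [2, [-0.35, 0, -1.75], [0, 0, 0]],
  [2, [-0.55, 0, -1.7], [0, 0, 0]],
  [2, [0, 0, 0], [0, 0, 0]],
])

```text
time_s: 4.4
ee_pos: [0.5042, -0.212, 0.1055]
tcp_rot: [179.8, 0.1, 94.4]
wrist_force: [-3.1, -1.0, 0.4]
width: 0.301
grasp_force: 26.0
```

Emit:
jog_arm([
  [2, [-0.8, 0, -1.6], [0, 0, 0]],
  [2, [-1.0, 0, -1.5], [0, 0, 0]],
  [2, [-1.15, 0, -1.35], [0, 0, 0]],
  [2, [-1.3, 0, -1.2], [0, 0, 0]],
  [2, [-1.45, 0, -1.0], [0, 0, 0]],
  [2, [0, 0, 0], [0, 0, 0]],
])

```text
time_s: 5.0
ee_pos: [0.5085, -0.2691, 0.1706]
tcp_rot: [179.9, 0.0, 94.4]
wrist_force: [-1.0, 2.1, 5.8]
width: 0.299
grasp_force: 27.1
```

Emit:
jog_arm([
  [2, [-1.6, 0, -0.8], [0, 0, 0]],
  [2, [-1.7, 0, -0.6], [0, 0, 0]],
  [2, [-1.75, 0, -0.4], [0, 0, 0]],
  [2, [-1.8, 0, -0.15], [0, 0, 0]],
  [2, [-1.8, 0, 0.05], [0, 0, 0]],
  [2, [-1.75, 0, 0.3], [0, 0, 0]],
  [2, [-1.7, 0, 0.5], [0, 0, 0]],
  [2, [0, 0, 0], [0, 0, 0]],
])

```text
time_s: 5.8
ee_pos: [0.5176, -0.3896, 0.1798]
tcp_rot: [180.0, 0.1, 94.4]
wrist_force: [0.6, -2.1, 2.3]
width: 0.301
grasp_force: 27.8
```

Run:
```python
from h import *
obs()
hinge=np.array([.5129,-.3401,.053]);J=np.radians(4.45)
p=bot.get_obs()['ee_pos']+[0,0,.006]-hinge
print('r',np.hypot(p@[-np.sin(J),np.cos(J),0],p[2]),'th',np.arctan2(p[2],p@[-np.sin(J),np.cos(J),0]),'lat',p@[np.cos(J),np.sin(J),0])
c=cap('scene'); save(c,'s1.png',(230,180,430,380),3)
```

```text
5.8 [ 0.5176 -0.3896  0.1798] [1.7996e+02 7.0000e-02 9.4400e+01] [ 0.6 -2.1  2.3] 0.301 27.8 [ -1.  30.  48.  87. -23.  73.  54.]
r 0.14179413589951845 th 1.9291883312801752 lat 0.0008151439220942057
```

View pics/s1.png

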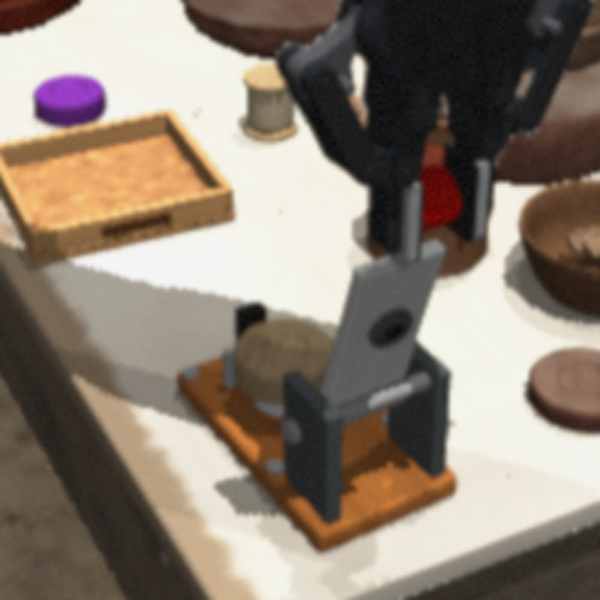

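The leaf stands past upright, held by the fingers at about 1.93 rad, and the pale disc lies exposed at crop (285,360). I'll carry the leaf a little further, release it gently and rise.

Emit:
jog_arm([
  [2, [-0.7, 0, 0.3], [0, 0, 0]],
  [2, [-0.7, 0, 0.3], [0, 0, 0]],
  [5, [0, 0, 0], [0, 0, 0]],
  [5, [0, 0, 0], [0, 0, 0]],
  [5, [0, 0, 0], [0, 0, 0]],
  [5, [0, 0, -2], [0, 0, 0]],
  [5, [0, 0, -4], [0, 0, 0]],
  [5, [0, 0, -2], [0, 0, 0]],
])

```text
time_s: 6.65
ee_pos: [0.519, -0.4017, 0.2567]
tcp_rot: [179.9, 0.1, 94.5]
wrist_force: [1.4, 0.9, 0.3]
width: 0.581
grasp_force: 0.0
```

Run:
```python
from h import *
obs()
c=cap('scene');P=cloud(c);save(c,'s2.png',(230,180,430,380),3)
im=c['pixels'].astype(int)
v,u=np.mgrid[:480,:640]
m=(im[...,0]>2*im[...,1])&(im[...,0]>70)&(u>330)&(u<400)&(v>200)&(v<290)&(P[...,2]>.12)&(P[...,1]<-.3)
q=P[m];print(len(q),np.median(q,0),q.min(0),q.max(0))
# disc top
t=(P[...,2]>.039)&(P[...,2]<.052)&(abs(P[...,0]-.508)<.04)&(abs(P[...,1]+.275)<.035)
q=P[t];print(len(q),cv2.minEnclosingCircle(q[:,:2].astype(np.float32)*1000),np.median(q,0))
```

```text
6.65 [ 0.519  -0.4017  0.2567] [1.7988e+02 8.0000e-02 9.4520e+01] [1.4 0.9 0.3] 0.581 0.0 [ -0.  29.  50.  79. -22.  82.  53.]
518 [ 0.51255079 -0.41692208  0.17921198] [ 0.50394015 -0.4248435   0.16091592] [ 0.53060735 -0.4010636   0.1868416 ]
643 ((505.39947509765625, -270.60455322265625), 31.557056427001953) [ 0.50591118 -0.27529676  0.04481069]
```

The leaf rests fully open: knob centre y≈-0.413, top at 0.187 as specified. Next I go over the disc.

Run:
```python
from h import *
rows(8.5,[(.508,-.2755,.25,94.5),(.508,-.2755,.14,94.5)])
```

```text
[[8.5,[4.25,-0.05,0.3],[0.09,0.06,0.01]],[8.5,[4.25,-0.05,0.3],[0.09,0.06,0.01]],[8.5,[4.25,-0.05,0.31],[0.09,0.06,0.01]],[8.5,[0.0,0.0,3.66],[0.0,0.0,0.0]],[8.5,[0.0,0.0,3.66],[0.0,0.0,0.0]],[8.5,[0.0,0.0,3.66],[0.0,0.0,0.0]]]
```

Emit:
jog_arm([
  [8.5, [4.25, -0.05, 0.3], [0.1, 0, 0]],
  [8.5, [4.25, -0.05, 0.3], [0, 0, 0]],
  [8.5, [4.2, -0.05, 0.3], [0, 0, 0]],
  [8.5, [0, 0, 3.7], [0, 0, 0]],
  [8.5, [0, 0, 3.7], [0, 0, 0]],
  [8.5, [0, 0, 3.7], [0, 0, 0]],
  [8.5, [0, 0, 0], [0, 0, 0]],
  [8.5, [0, 0, 0], [0, 0, 0]],
])

```text
time_s: 7.5
ee_pos: [0.5068, -0.2752, 0.1344]
tcp_rot: [-179.9, -0.0, 94.5]
wrist_force: [1.0, -0.1, 0.2]
width: 0.996
grasp_force: 0.0
```

```bash
cat >> h.py <<'E'
def wcloud(c):
    d=c['depth'];f=240/np.tan(np.radians(c['vertical_fov']/2))
    v,u=np.mgrid[:480,:640]; x=u-c['cx'];y=v-c['cy'];r=np.hypot(x,y)+1e-9;th=r/f
    X=np.stack([x/r*np.tan(th)*d,y/r*np.tan(th)*d,d],-1); M=c['mount'];T=X@M[:3,:3].T+M[:3,3]
    o=c['obs'];W=R.from_euler('xyz',o['tcp_rot'],degrees=True).apply(T.reshape(-1,3)).reshape(T.shape)+o['ee_pos']
    W[d==0]=np.nan; return W
E
python3 - <<'E'
from h import *
c=cap('wrist'); obs(); save(c,'w2.png'); W=wcloud(c)
t=(W[...,2]>.042)&(W[...,2]<.05)&(abs(W[...,0]-.508)<.035)&(abs(W[...,1]+.275)<.032)
q=W[t];print(len(q),cv2.minEnclosingCircle(q[:,:2].astype(np.float32)*1000),np.percentile(q,(1,50,99),axis=0).round(4))
E
```

```text
7.55 [ 0.5075 -0.2757  0.1355] [-1.7998e+02  4.0000e-02  9.4480e+01] [ 0.8  0.2 -0.6] 0.996 0.0 [-15.  23.  49. 100. -19.  65.  44.]
5112 ((505.92962646484375, -271.8169860839844), 29.562597274780273) [[ 0.4828 -0.2989  0.0434]
 [ 0.5066 -0.2739  0.0465]
 [ 0.5304 -0.2495  0.0484]]
```

View pics/w2.png

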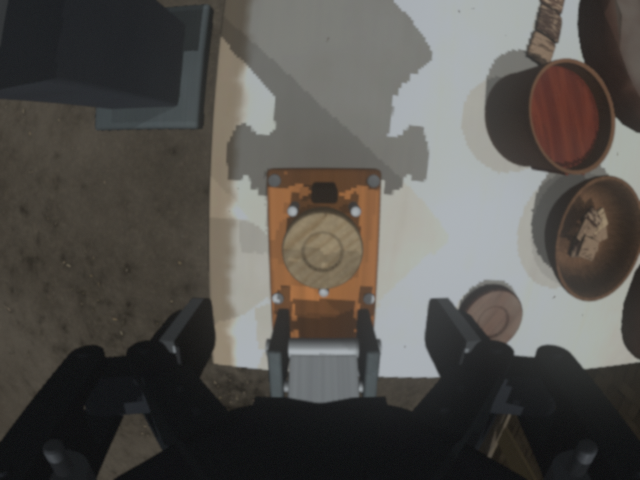

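The wrist view shows the pale disc at (322,250) between the three pins, with the open fingers straddling it. The measured centre is (0.507, -0.274, top 0.046). Now I descend and grip.

Emit:
jog_arm([
  [8.5, [0.1, 0, 3.5], [0, 0, 0]],
  [8.5, [0, 0, 3.5], [0, 0, 0]],
  [8.5, [0, 0, 2], [0, 0, 0]],
  [8.5, [0, 0, 1], [0, 0, 0]],
  [8.5, [0, 0, 0.5], [0, 0, 0]],
  [8.5, [0, 0, 0], [0, 0, 0]],
])

```text
time_s: 8.15
ee_pos: [0.5073, -0.2747, 0.0298]
tcp_rot: [-180.0, 0.0, 94.5]
wrist_force: [0.3, -0.1, 0.2]
width: 0.995
grasp_force: 0.0
```

Emit:
jog_arm([
  [4.5, [0, 0, 0], [0, 0, 0]],
  [4.5, [0, 0, 0], [0, 0, 0]],
  [4.5, [0, 0, 0], [0, 0, 0]],
  [4.5, [0, 0, 0], [0, 0, 0]],
  [4.5, [0, 0, 0], [0, 0, 0]],
], force=25)

```text
time_s: 8.65
ee_pos: [0.5073, -0.2745, 0.0298]
tcp_rot: [-180.0, 0.0, 94.5]
wrist_force: [-0.6, 0.6, 6.4]
width: 0.6
grasp_force: 25.2
```

Emit:
jog_arm([
  [4.5, [0, 0, -1], [0, 0, 0]],
  [4.5, [0, 0, -2], [0, 0, 0]],
  [4.5, [0, 0, -3], [0, 0, 0]],
  [4.5, [0, 0, -3], [0, 0, 0]],
  [4.5, [0, 0, 0], [0, 0, 0]],
])

```text
time_s: 9.15
ee_pos: [0.5086, -0.2757, 0.1233]
tcp_rot: [179.8, 0.1, 94.5]
wrist_force: [0.5, 0.0, 0.3]
width: 0.598
grasp_force: 26.3
```

Run:
```python
from h import *
obs()
c=cap('wrist'); W=wcloud(c)
p=bot.get_obs()['ee_pos']
im=c['pixels']
t=(abs(W[...,0]-p[0])<.024)&(abs(W[...,1]-p[1])<.03)&(W[...,2]>.09)&(W[...,2]<.16)
print('held disc top rel TCP',t.sum(),np.percentile(W[t]-p,(2,50,98),axis=0).round(4))
rows(4.5,[(.505,-.0236,.12,94.5),(.505,-.0236,.05,94.5)],ms=.04)
```

```text
9.15 [ 0.5086 -0.2757  0.1233] [1.7976e+02 1.3000e-01 9.4460e+01] [0.5 0.  0.3] 0.598 26.3 [-15.  24.  48. 101. -20.  63.  44.]
held disc top rel TCP 14445 [[-0.0222 -0.0228  0.0064]
 [-0.0006  0.0031  0.0186]
 [ 0.0218  0.0238  0.0201]]
[[4.5,[3.58,0.24,0.01],[0.02,0.01,0.0]],[4.5,[3.58,0.24,0.02],[0.02,0.01,0.0]],[4.5,[3.58,0.24,0.02],[0.02,0.01,0.0]],[4.5,[3.58,0.24,0.02],[0.02,0.01,0.0]],[4.5,[3.58,0.24,0.02],[0.02,0.01,0.0]],[4.5,[3.58,0.24,0.02],[0.02,0.01,0.0]],[4.5,[3.58,0.24,0.02],[0.02,0.01,0.0]],[4.5,[0.01,0.0,3.49],[-0.01,0.0,-0.01]]]
[[4.5,[0.01,0.0,3.49],[-0.01,0.0,-0.01]]]
```

Grip is good, about 51 mm wide and holding the disc. I'll carry it over the tray and turn by 8° to line up with the tray walls.

Emit:
jog_arm([
  [4.5, [3.58, 0.24, 0], [0, 0, 0]],
  [4.5, [3.58, 0.24, 0], [0, 0, 0]],
  [4.5, [3.58, 0.24, 0], [0, 0, 0]],
  [4.5, [3.58, 0.24, 0], [0, 0, 0]],
  [4.5, [3.58, 0.24, 0], [0, 0, 0]],
  [4.5, [3.58, 0.24, 0], [0, 0, 0]],
  [4.5, [3.58, 0.24, 0], [0, 0, 8]],
  [4.5, [0, 0, 0], [0, 0, 0]],
])

```text
time_s: 10.0
ee_pos: [0.5034, -0.0176, 0.1181]
tcp_rot: [-179.8, -0.1, 86.5]
wrist_force: [-0.8, -0.1, -0.6]
width: 0.598
grasp_force: 26.3
```

Emit:
jog_arm([
  [4.5, [0, 0, 4], [0, 0, 0]],
  [4.5, [0, 0, 3], [0, 0, 0]],
  [4.5, [0, 0, 1.5], [0, 0, 0]],
  [4.5, [0, 0, 0], [0, 0, 0]],
  [4.5, [0, 0, 0], [0, 0, 0]],
])

```text
time_s: 10.5
ee_pos: [0.5041, -0.0237, 0.0345]
tcp_rot: [-179.9, 0.0, 86.5]
wrist_force: [0.6, 0.1, 1.1]
width: 0.596
grasp_force: 26.3
```

Run:
```python
from h import *
obs()
c=cap('wrist'); W=wcloud(c); save(c,'w3.png')
```

```text
10.5 [ 0.5041 -0.0237  0.0345] [-1.7992e+02  3.0000e-02  8.6460e+01] [0.6 0.1 1.1] 0.596 26.3 [-40.  21.  44. 115. -19.  50.  10.]
```

View pics/w3.png

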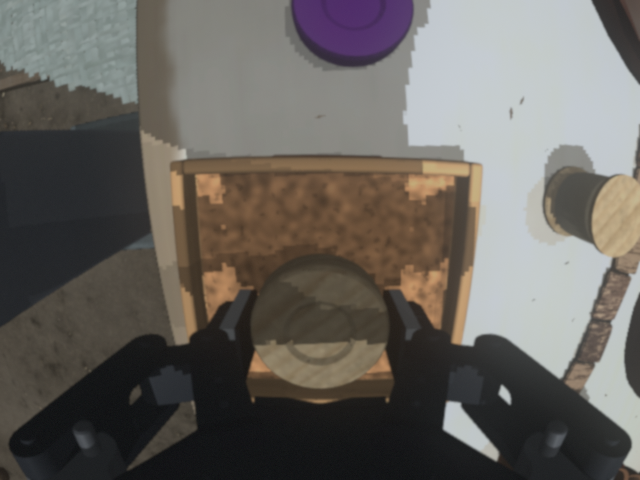

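The disc is held at (320,320), level, over the middle of the tray. I'll lower it in small steps and watch the force.

Emit:
jog_arm([
  [4.5, [0, 0, 1], [0, 0, 0]],
  [4.5, [0, 0, 0.6], [0, 0, 0]],
  [4.5, [0, 0, 0.2], [0, 0, 0]],
  [4.5, [0, 0, 0], [0, 0, 0]],
])

```text
time_s: 10.95
ee_pos: [0.5035, -0.0232, 0.0155]
tcp_rot: [-179.9, 0.0, 86.5]
wrist_force: [-1.5, -0.4, -0.5]
width: 0.598
grasp_force: 26.3
```

Emit:
jog_arm([
  [4.5, [0, 0, 0.2], [0, 0, 0]],
  [4.5, [0, 0, 0.1], [0, 0, 0]],
  [4.5, [0, 0, 0], [0, 0, 0]],
])

```text
time_s: 11.25
ee_pos: [0.5037, -0.0231, 0.0127]
tcp_rot: [-179.9, 0.0, 86.5]
wrist_force: [0.3, 0.5, -0.5]
width: 0.598
grasp_force: 26.3
```

Emit:
jog_arm([
  [4.5, [0, 0, 0.15], [0, 0, 0]],
  [4.5, [0, 0, 0], [0, 0, 0]],
  [4.5, [0, 0, 0], [0, 0, 0]],
])

```text
time_s: 11.55
ee_pos: [0.5036, -0.0231, 0.0112]
tcp_rot: [-179.9, 0.0, 86.5]
wrist_force: [-0.6, 0.3, -0.6]
width: 0.601
grasp_force: 26.3
```

Emit:
jog_arm([
  [4.5, [0, 0, 0.15], [0, 0, 0]],
  [4.5, [0, 0, 0], [0, 0, 0]],
  [4.5, [0, 0, 0], [0, 0, 0]],
])

```text
time_s: 11.85
ee_pos: [0.5039, -0.0231, 0.0108]
tcp_rot: [-179.9, -0.1, 86.5]
wrist_force: [-7.8, 0.1, 20.1]
width: 0.598
grasp_force: 38.5
```

There is contact with the floor. I'll ease off 1 mm, open and rise.

Emit:
jog_arm([
  [4.5, [0, 0, -0.12], [0, 0, 0]],
  [4.5, [0, 0, 0], [0, 0, 0]],
  [6.8, [0, 0, 0], [0, 0, 0]],
  [6.8, [0, 0, 0], [0, 0, 0]],
  [6.8, [0, 0, 0], [0, 0, 0]],
  [6.8, [0, 0, -1], [0, 0, 0]],
  [6.8, [0, 0, -2.5], [0, 0, 0]],
])

```text
time_s: 12.55
ee_pos: [0.5025, -0.0233, 0.0455]
tcp_rot: [-179.7, 0.1, 86.5]
wrist_force: [1.1, -0.2, 0.5]
width: 0.795
grasp_force: 0.0
```

Emit:
jog_arm([
  [6.8, [0, 0, -4], [0, 0, 0]],
  [6.8, [0, 0, -4], [0, 0, 0]],
  [6.8, [0, 0, -3], [0, 0, 0]],
  [6.8, [0, 0, 0], [0, 0, 0]],
  [6.8, [0, 0, 0], [0, 0, 0]],
])

```text
time_s: 13.05
ee_pos: [0.5042, -0.023, 0.1567]
tcp_rot: [-180.0, -0.1, 86.5]
wrist_force: [-1.0, 0.1, 0.1]
width: 0.796
grasp_force: 0.0
```

Run:
```python
from h import *
obs()
c=cap('scene'); save(c,'s3.png',(200,170,460,380),3); P=cloud(c)
W=wcloud(cap('wrist'))
for n,Q in (('scene',P),('wrist',W)):
    t=(Q[...,2]>.02)&(Q[...,2]<.03)&(np.hypot(Q[...,0]-.504,Q[...,1]+.023)<.03)
    q=Q[t]; A=np.c_[q[:,:2]-q[:,:2].mean(0),np.ones(len(q))]; s=np.linalg.lstsq(A,q[:,2],rcond=None)[0]
    print(n,len(q),q.mean(0).round(4),'slope deg',np.degrees(np.arctan(s[:2])).round(1))
```

```text
13.05 [ 0.5042 -0.023   0.1567] [-1.7998e+02 -6.0000e-02  8.6500e+01] [-1.   0.1  0.1] 0.796 0.0 [-48.   9.  50. 110.  -8.  64.   2.]
scene 301 [ 0.5018 -0.0262  0.0227] slope deg [-0.3  0.2]
wrist 3687 [ 0.5027 -0.0231  0.0242] slope deg [-0.2 -0.2]
```

View pics/s3.png

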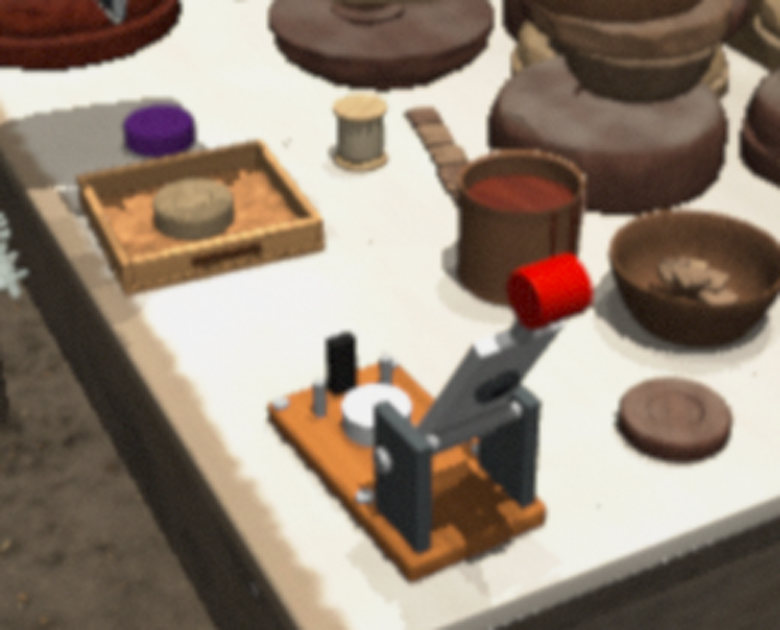

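The disc lies flat in the tray at (193,207), with its top at 24 mm and a slope under 0.5°. The leaf stands open on its stop, with the knob at (550,290). The nest is empty, the bystanders look untouched and the gripper is clear.

```bash
python3 -c "
from rig import bot
print(bot.job_done())"
```

```text
the job is handed in; nothing more can be done
None
```

The job is handed in at about 13 s: the leaf stands open on its back stop, the pale disc lies flat in the tray, and the tin, spool and dark disc were left alone.

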